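# Start the lure curing lamp with a bodkin

### The job

Three varnished lures are ready to cure: lay the lamp bar across the two notched uprights over them, fully down in both notches and about centred end to end, and let go of it. Then take the bodkin (the tool with the long plain handle) out of the tool block, reach its needle down through the round hole in the unit's top and press the recessed start button fully down. Finish while the gripper is still holding the bodkin and keeping the button down, and leave the ball-topped tool, the jar and the hook box where they are.

Things in the scene. Friction and masses are not known exactly. Their poses are not given: they have to be found in the camera images.
- unit: Curing unit, fixed: grey block 170 (x) x 260 (y) x 50 mm high with two upright aluminium posts on its top, a row of three small cork lures on pins between them (lure tops 71 mm above the work surface). Origin: centre of its underside; z up, y along its long side. The round hole is in its top on the -x side (the side with the black slots), the uprights on the +x side.
- seat (a point): Where the lamp bar goes: the point half-way between the two uprights at the level of the notch floors, 90 mm above the work surface; axes as the unit's. The uprights stand at y = -85 and +85 mm from here, each 12 mm thick along y and 50 mm along x; their notches are open upward, 26 mm wide (x), 18 mm deep, so the upright tops are 108 mm above the work surface. The seated bar lies along y.
- hole (a point): Centre of the mouth of the round hole (14 mm across, straight, vertical, thin steel ring round it) in the unit's top, 50 mm above the work surface; axes as the unit's. 90 mm to the -x side of the bar's line and 45 mm to -y of its middle. The button lies 18 mm down in it.
- button (a joint): Travel of the recessed button in m: 0 up, 0.005 fully down against a hard stop; springs back up. About 2 N starts it and about 5.2 N holds it fully down.
- button_top (a point): Centre of the button's top face (11 mm across, black), 18 mm below the hole's mouth when up, 23 mm when fully down.
- bar_grip (a point): Centre of the black grip block in the middle of the lamp bar, 27 mm above the bar's underside; z up, y along the bar. The bar is aluminium, 220 mm long (y), 18 mm wide (x), 12 mm high; the grip block on its top is 44 mm (y) x 18 mm (x) x 30 mm high, so the whole is 42 mm high. It starts lying flat on the work surface, weighs about 0.13 to 0.25 kg, and is the same either way round.
- bar: The lamp bar itself; origin at the centre of its underside, axes as bar_grip.
- bodkin_grip (a point): Centre of the bodkin's plain round wooden handle, 16 mm across, 70 mm long, z along the tool away from the needle tip. Below the handle is a brass collar 22 mm across, 6 mm thick, then a straight steel needle 6 mm across, 50 mm long; the tip is 91 mm below this point. It stands upright in the tool block, the collar resting on the block's top, this point about 101 mm above the work surface. About 45 g.
- bodkin_tip (a point): The blunt tip of the bodkin's needle.
- bodkin: The bodkin itself; origin on its axis at the collar's underside, 50 mm above the tip.
- block: Wooden tool block, fixed, 55 (x) x 150 (y) x 60 mm high; origin at the centre of its underside. Two holes 12 mm across, 56 mm deep in its top at y = -45 and +45 mm; one has the bodkin, the other the ball-topped tool, either way.
- packer: Bystander: tool with a short handle and a wooden ball 28 mm across on top, top 116 mm above the work surface, standing in the other hole of the block; origin at its collar's underside.
- jar: Bystander: small closed amber jar, 48 mm across, 55 mm high, origin under its centre.
- hookbox: Bystander: flat closed hook box, 70 x 100 x 24 mm, origin under its centre.
Mind the look-alikes: they are no part of the job. Of the things that look like the bar, take the one that is farthest to the robot's right at the start.

How it is judged (in metres and radians):
On the way, in this order (a step that is already met when the one before it is completed fails the run):
1. the lamp bar lies down in both notches, about centred, and is let go (x of bar_grip in the frame of seat between -0.007 and 0.007 m and y of bar_grip in the frame of seat between -0.02 and 0.02 m and z of bar_grip in the frame of seat between 0.024 and 0.03 m and angle between the y axis of bar_grip and the y axis of seat, either way round below 0.08 rad and angle between bar_grip's own z axis and vertical below 0.06 rad and contact force between bar and unit above 0.4 N and contact force between bar and the arm below 0.1 N and contact force between bar and the fingers below 0.1 N), for 0.2 s.
2. the bodkin, in the gripper, holds the button fully down through the hole (value of joint button above 0.004 m and contact force between bodkin and button above 2 N and horizontal distance between bodkin_tip and hole below 0.007 m and z of bodkin_tip in the frame of hole below -0.018 m and contact force between bodkin and the fingers above 2 N), for 0.3 s.
At the end, for the whole second after the job is handed in: For the last second the bar, untouched by the robot, rests in both notches (within 7 mm across, 20 mm along, 3 mm in height, 0.06 rad level), and the bodkin, held by the fingers, has its tip in the hole and pushes the button with over 2 N, more than 4 of its 5 mm down (all of step 1 and all of step 2); the arm keeps its last pose, push and grip.
It fails at once if the ball-topped tool is moved by more than 3 cm (distance of packer from where it was at the start of the episode above 0.03 m).
It fails at once if the jar is moved by more than 3 cm (distance of jar from where it was at the start of the episode above 0.03 m).
It fails at once if the hook box is moved by more than 3 cm (distance of hookbox from where it was at the start of the episode above 0.03 m).
It also fails if it takes over 58 s, if anything falls off the work surface, if the arm or the gripper's body presses on something with over 40 N, if the wrist force passes 120 N, or if a joint passes its speed limit or range.

### The arm

A 6-joint arm with a two-finger parallel gripper is mounted at the origin on the work surface. World frame = base frame: x ahead of the robot, y to its left, z up, the work surface at z = 0. Lengths are in mm, angles in rad, forces in N, time in s.
With the tool pointing down it reaches from about 325 to 875 mm from the base axis. Payload 4.4 kg.
Tool frame: the origin (TCP) lies between the finger pads; the fingertips stand 11 mm ahead of it and the grasp point (between the pads) lies 8 mm behind it; z points along the fingers, y is the direction in which the jaws open and shut (so a half turn about z gives the same grasp; the last joint's range is limited). The gripper opens to 85 mm and grips with 20 to 120 N. Pads are 22 mm wide; open, the fingers measure 114 mm over their backs; the gripper's body (76 mm by 85 mm) begins 54 mm behind the grasp point. The pads swing forward as they close: fully open they stand 13 mm farther back than shut.
Start: joints at [-1.258, 0.207, 1.542, -0, 1.393, -0.15], TCP at [257.215, -514.264, 242.282] pointing down, gripper open.
Joint ranges: [-2.73, 2.73], [-0.86, 2.22], [0.23, 2.46], [-1.11, 4.25], [0.08, 2.63], [-2.82, 2.82]. Speed limits (rad/s): [2.79, 2.79, 3.14, 3.14, 3.14, 3.14].

### API

Orientations are given as a unit quaternion [x, y, z, w].
In Python, from rig import robot, snapshot, workorder gives the robot as it stands. The module is installed in compiled form; this text tells all that it offers.
- The arm moves only by the shell command python3 -m inch 'ROWS'. ROWS is JSON, a list of rows, each a list of 3 entries, a list of its own where there are three numbers: the shift along the tool's x, y, z in mm, then the turn, a rotation vector about the tool's x, y, z in rad, then the finger opening in mm, from 0 to 85.4. A call has 1 to 12 rows; each row shifts and turns the commanded pose from where the row before left it, along the tool's axes as they then stand; what a row does not reach is not made up. A row lasts 1/8 s, in which the tool goes at most 62.5 mm and 10.7 degrees, less where a joint would pass 70% of its speed; a pose out of reach is approached as far as the arm can. A call with a gripper value outside its range is refused whole. The fingers move at their own pace and stop on an object; the grip force is fixed at half the most. Time passes only in rows, so rows that do not move let the fingers close. It gives the time, the measured TCP pose, the force and the opening at its end, in the units of the state.
- robot.state(): the state, without advancing time (a new reading comes with each control period).
- snapshot(name): name is "scene" or "top" or "wrist"; returns a dict with "img" (480x640x3 uint8, blue, green, red), "fx", "fy", "cx", "cy" (pixels), "world_from_camera" (4x4, takes a point from camera to world coordinates); the wrist camera has in their place "mount" (4x4, takes a point from camera to tool coordinates, whose origin is the TCP and whose axes are the flange's). Camera axes: x right, y down, z forward; pixel columns grow to the right and rows downward; lengths in mm; the calibration is good to about 2 mm. A picture is of the moment at which its call begins: read the wrist's pose just before it. There is no depth.
- workorder.close_job(): hands the job in, once; it reports no verdict.
The state is a dict: "time_s": time; "joint_positions": joint angles; "joint_velocities": joint speeds; "effort": joint torques, N m; "position": TCP position; "ee_rot": TCP orientation; "force": force on the tool from outside, world axes, zero at the start; "moment": the same for the moment, N m; "opening": finger opening in mm.
Only numpy, scipy, OpenCV 4.12 (cv2) and the standard library are available. Lean on these libraries where they do the work, as an engineer would, in place of code of your own. Each camera call takes 0.05 s, during which the arm holds its last target.

## Working session

There is one attempt and no reset: what is moved stays moved. The work goes in short steps, Python scripts to look and compute and a shell command to move; the robot and the scene stay as the last step left them, time stands still between calls to the robot, and variables do not carry over. Pictures are saved under pics/ and viewed, and the job is handed in when it is done.

```bash
mkdir -p pics; python3 - <<'E'
from rig import robot, snapshot
import cv2
s=robot.state();print(s)
for n in("scene","top","wrist"):
    d=snapshot(n);cv2.imwrite(f"pics/a_{n}.png",d["img"])
    print(n,d["fx"],d["fy"],d["cx"],d["cy"],d.get("world_from_camera",d.get("mount")))
E
```

```text
{'time_s': 0.0, 'joint_positions': array([-1.25748325e+00,  2.07443838e-01,  1.54298591e+00, -9.64271014e-06,
        1.39348496e+00, -1.50499737e-01]), 'joint_velocities': array([ 8.88306369e-05,  1.12079028e-04,  2.32961763e-03, -5.54085063e-04,
        2.17681154e-03, -1.52106888e-03]), 'effort': array([ 2.19329173e-03, -3.83028781e+01, -2.91600931e+01, -5.32664251e-05,
        1.03015266e-02, -6.57039308e-06]), 'position': array([ 256.98873035, -513.54507344,  241.09704011]), 'ee_rot': array([ 9.73229155e-01,  2.29833992e-01, -9.91399918e-05, -1.15679555e-03]), 'force': array([0.050794  , 0.48988443, 0.02804677]), 'moment': array([0.03061837, 0.02101847, 0.02816186]), 'opening': 85.67240240930347}
scene 467.6972910416183 467.6972910416183 320.9407641165342 238.91502139470393 [[ 7.22600912e-01  3.47135774e-01 -5.97783134e-01  1.16911846e+03]
 [ 6.91218546e-01 -3.52773392e-01  6.30688398e-01 -7.43614561e+02]
 [ 8.05252140e-03 -8.68934801e-01 -4.94861060e-01  6.19683283e+02]
 [ 0.00000000e+00  0.00000000e+00  0.00000000e+00  1.00000000e+00]]
top 440.88169756385844 440.88169756385844 314.5292238802891 234.3738212455909 [[-2.03134648e-02 -9.88130526e-01  1.52267619e-01  4.07394968e+02]
 [-9.99693258e-01  2.22328085e-02  1.09129107e-02 -1.02509475e+02]
 [-1.41687169e-02 -1.51999233e-01 -9.88279050e-01  1.09487423e+03]
 [ 0.00000000e+00  0.00000000e+00  0.00000000e+00  1.00000000e+00]]
wrist 410.70428174627443 410.70428174627443 314.15887623604027 235.40010226664654 [[ 2.51059416e-04 -9.58429710e-01 -2.85328632e-01  7.31879787e+01]
 [ 9.99999163e-01 -1.21621500e-04  1.28842612e-03  4.33603963e-01]
 [-1.26956797e-03 -2.85328717e-01  9.58428877e-01 -1.31819694e+02]
 [ 0.00000000e+00  0.00000000e+00  0.00000000e+00  1.00000000e+00]]
```

View pics/a_scene.png

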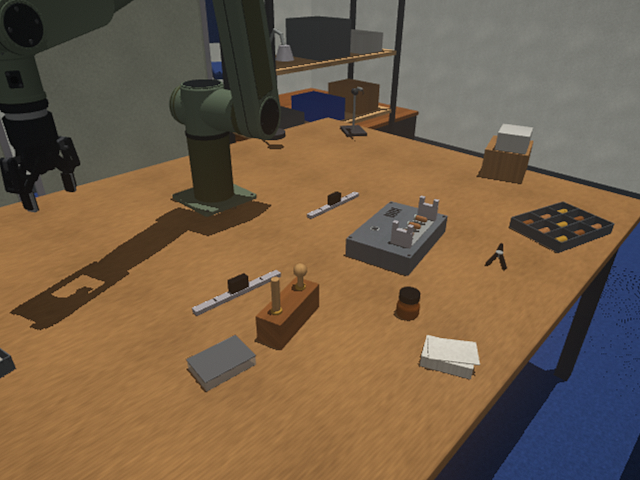

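View pics/a_top.png

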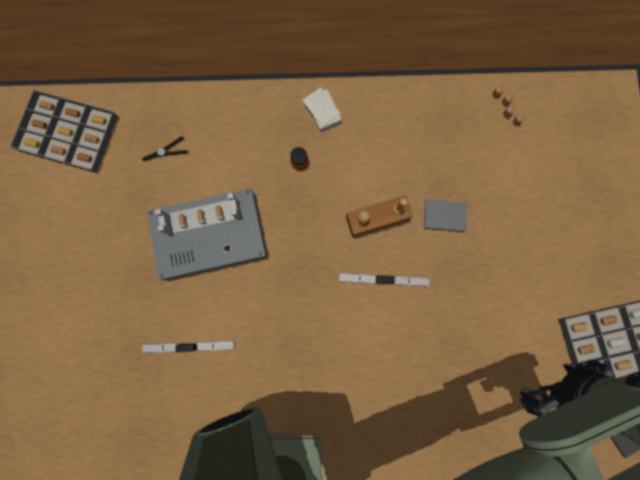

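View pics/a_wrist.png

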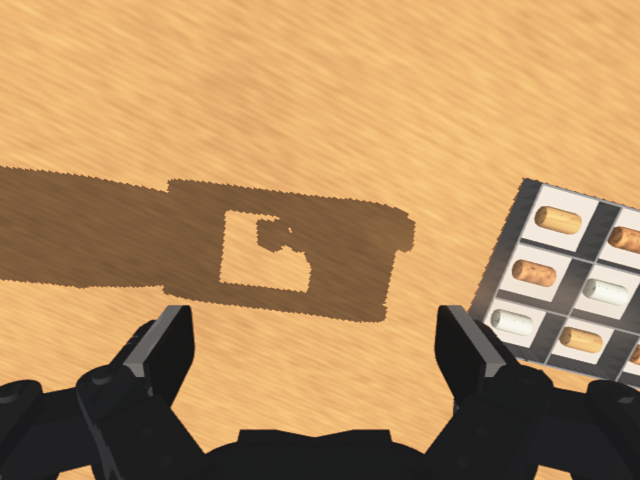

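The top view shows two lamp-bar look-alikes: (384,280) and (187,347). The robot's right is -y, which is image right, so I take (384,280). The unit is at (207,235) with its hole at (228,248). In the tool block, the ball tool's knob is at (364,217) and the plain handle is at (403,205). The jar is at (299,157) and the hook box at (446,215).

```bash
cat > h.py <<'E'
import numpy as np,cv2
from rig import robot,snapshot
from scipy.spatial.transform import Rotation as R
def ray(d,uv,T=None):
    T=np.array(d["world_from_camera"]) if T is None else T
    v=np.array([(uv[0]-d["cx"])/d["fx"],(uv[1]-d["cy"])/d["fy"],1.])
    return T[:3,3],T[:3,:3]@v
def onz(d,uv,z,T=None):
    o,v=ray(d,uv,T); return o+v*(z-o[2])/v[2]
def wT(s,d):
    T=np.eye(4);T[:3,:3]=R.from_quat(s["ee_rot"]).as_matrix();T[:3,3]=s["position"]
    return T@np.array(d["mount"])
def px(d,p,T=None):
    T=np.array(d["world_from_camera"]) if T is None else T
    c=np.linalg.inv(T)@np.append(p,1); return [d["cx"]+d["fx"]*c[0]/c[2],d["cy"]+d["fy"]*c[1]/c[2]]
def tri(a,b):
    (o1,v1),(o2,v2)=a,b
    A=np.stack([v1,-v2],1);t=np.linalg.lstsq(A,o2-o1,rcond=None)[0]
    p,q=o1+t[0]*v1,o2+t[1]*v2
    return (p+q)/2,np.linalg.norm(p-q)
E
python3 - <<'E'
import cv2,numpy as np
t=cv2.imread("pics/a_top.png");s=cv2.imread("pics/a_scene.png")
a=cv2.resize(t[185:285,140:280],None,fx=5.7,fy=5.7,interpolation=cv2.INTER_CUBIC)
b=cv2.resize(t[190:295,330:470],None,fx=5.7,fy=5.7,interpolation=cv2.INTER_CUBIC)
cv2.imwrite("pics/c1.png",a[:600]);cv2.imwrite("pics/c2.png",b[:600])
cv2.imwrite("pics/c3.png",cv2.resize(s[185:290,335:465],None,fx=5.7,fy=5.7,interpolation=cv2.INTER_CUBIC)[:600])
cv2.imwrite("pics/c4.png",cv2.resize(s[250:350,190:330],None,fx=5.7,fy=5.7,interpolation=cv2.INTER_CUBIC)[:600])
E
```

```text
(no output)
```

View pics/c1.png

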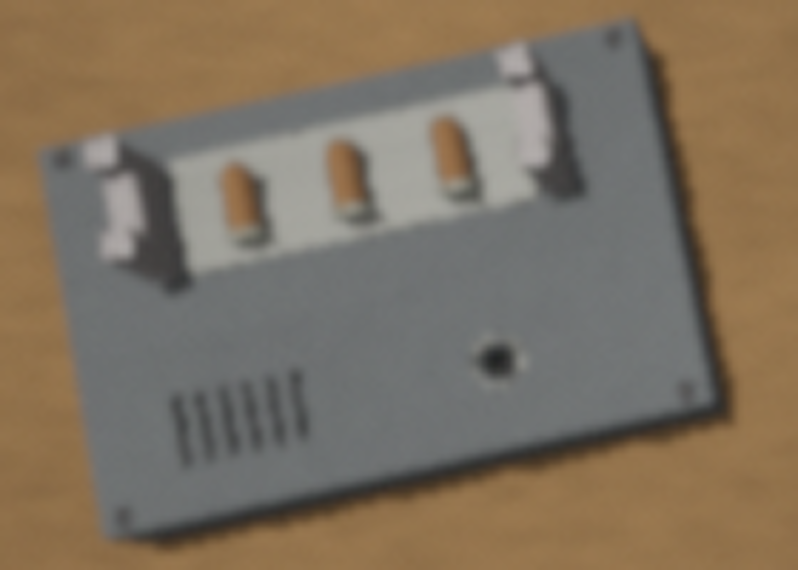

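View pics/c2.png

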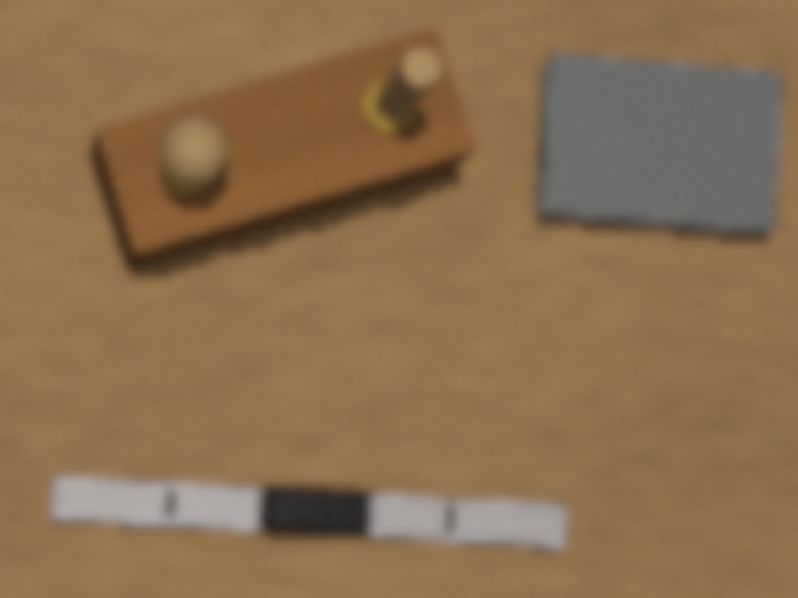

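View pics/c3.png

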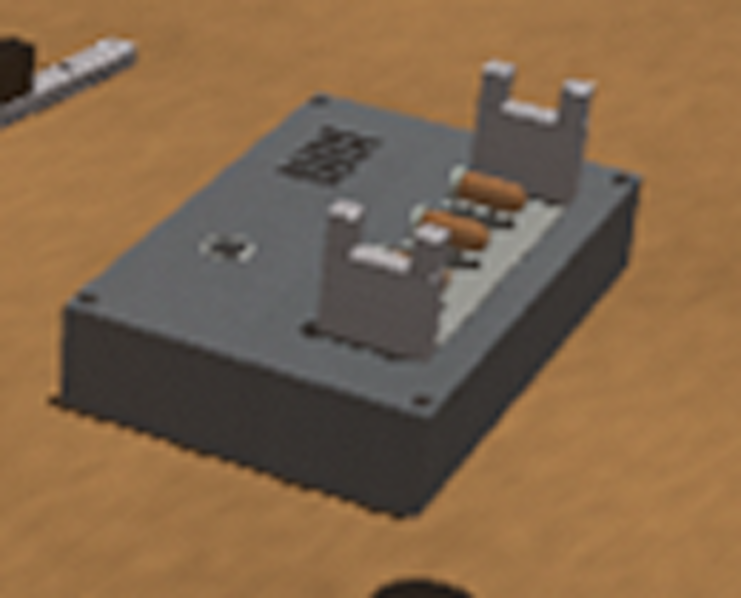

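View pics/c4.png

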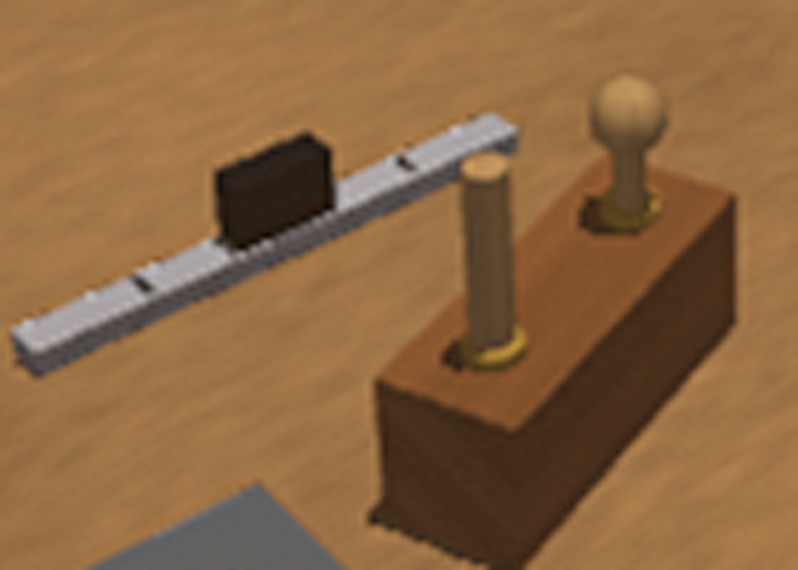

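The crops confirm the choice: a silver bar with a black block in crop 2 at (315,512), and the plain handle's top at (420,66). The unit is well seen, with its hole at (497,360) in crop 1. Next I work out positions.

```bash
python3 - <<'E'
from h import *
d=snapshot("top");e=snapshot("scene")
c1=lambda u,v:(u/5.7+140-.41,v/5.7+185-.41)
c2=lambda u,v:(u/5.7+330-.41,v/5.7+190-.41)
c3=lambda u,v:(u/5.7+335-.41,v/5.7+185-.41)
c4=lambda u,v:(u/5.7+190-.41,v/5.7+250-.41)
C=np.array([onz(d,c1(*p),50)[:2] for p in[(48,150),(638,22),(720,400),(105,535)]])
print("corners",C.round(1),"centre",C.mean(0).round(1),[np.linalg.norm(C[i]-C[(i+1)%4]).round(1) for i in range(4)])
yv=(C[0]+C[3]-C[1]-C[2]);xv=C[0]+C[1]-C[2]-C[3]
print("yaw",np.arctan2(-yv[0],yv[1]),np.arctan2(xv[1],xv[0]))
print("hole top",onz(d,c1(497,360),50),"scene",onz(e,c3(228,248),50))
print("notch tops: ",onz(d,c1(108,200),90),onz(d,c1(530,100),90))
print("scene notch", onz(e,c3(382,258),90),onz(e,c3(530,112),90))
# bar
img=d["img"].astype(int)
m=((img.min(2)>110)&(img.max(2)-img.min(2)<40)).astype(np.uint8)
n,l,st,ce=cv2.connectedComponentsWithStats(m)
pts=[]
for i in range(1,n):
    if st[i,4]>60 and 335<ce[i][0]<435 and 265<ce[i][1]<295: pts.append(np.argwhere(l==i)[:,::-1]);print(st[i])
P=np.vstack(pts).astype(np.float32)
r=cv2.minAreaRect(P);b=cv2.boxPoints(r)
B=np.array([onz(d,p,12)[:2] for p in b]);print("bar",r,B.round(1),B.mean(0).round(1))
V=cv2.fitLine(np.array([onz(d,p,12)[:2] for p in P],np.float32),cv2.DIST_L2,0,.01,.01).ravel();print(V,"yaw",np.arctan2(-V[0],V[1]))
print("grip top",onz(d,c2(316,513),42), onz(d,c2(316,513),35))
print("bodkin top T",onz(d,c2(421,66),136),"scene",onz(e,c4(487,167),136),"tri",tri(ray(d,c2(421,66)),ray(e,c4(487,167))))
print("ball",tri(ray(d,c2(193,150)),ray(e,c4(628,115))))
print("hookbox",onz(d,c2(660,140),24),"jar",onz(d,(299,155),55))
E
```

```text
corners [[635.2 312.6]
 [685.3  60.6]
 [521.8  26. ]
 [470.9 282.6]] centre [578.3 170.5] [np.float64(257.0), np.float64(167.1), np.float64(261.7), np.float64(167.0)]
yaw 0.19595301288022934 0.19455667032581092
hole top [540.72386093 119.69607846  50.        ] scene [540.42766857 119.77499386  50.        ]
notch tops:  [605.0340891 271.2946042  90.       ] [642.80553843  98.6890809   90.        ]
scene notch [635.83319163  97.34944239  90.        ] [602.14771964 262.90120767  90.        ]
[339 273  37  11 312]
[395 276  35  10 279]
bar ((383.9790344238281, 279.3917541503906), (90.40608215332031, 8.594817161560059), 3.066485643386841) [[ 457.  -147. ]
 [ 477.9 -148.8]
 [ 461.5 -368.4]
 [ 440.7 -366.1]] [ 459.3 -257.6]
[ 7.2020784e-02  9.9740314e-01  4.5977753e+02 -2.5501482e+02] yaw -0.07208319
grip top [ 457.28806582 -255.98612638   42.        ] [ 457.61977845 -257.00651089   35.        ]
bodkin top T [ 625.25713858 -290.80937066  136.        ] scene [ 626.76405836 -291.53201462  136.        ] tri (array([ 625.59903334, -290.83083835,  135.08076202]), np.float64(0.41470319224272206))
ball (array([ 600.49129286, -204.39065453,  102.56093212]), np.float64(0.08123303671294044))
hookbox [ 615.54993376 -414.15990369   24.        ] jar [765.65065182 -56.90194579  55.        ]
```

The hole agrees in both views at (540.6,119.7), unit yaw is 0.195, and the unit measures 259 x 167 against 260 x 170. That puts the seat at about (620,181). The bar is at about (459,-257) with yaw -0.072, measured length 220, and the bodkin at about (625.6,-291). Now I move above the bar.

```bash
python3 -m inch '[[[49,-23,8],[0,0,0],85],[[49,-23,8],[0,0,0],85],[[49,-23,8],[0,0,0],85],[[49,-23,8],[0,0,0],85],[[49,-23,8],[0,0,0],85],[[49,-24,8],[0,0,0],85],[[0,0,8],[0,0,-0.1725],85],[[0,0,8],[0,0,-0.1725],85],[[0,0,8],[0,0,-0.1725],85],[[0,0,8],[0,0,-0.1725],85],[[0,0,8],[0,0,-0.1725],85],[[0,0,8],[0,0,-0.1725],85]]'
python3 -m inch '[[[0,0,0],[0,0,0],85],[[0,0,0],[0,0,0],85]]'
cat > w.py <<'E'
from h import *
import sys
s=robot.state();d=snapshot("wrist");T=wT(s,d)
np.savez("w.npz",T=T,img=d["img"])
cv2.imwrite(f"pics/{sys.argv[1]}.png",d["img"]);M=R.from_quat(s["ee_rot"]).as_matrix()
print(s["time_s"],s["position"].round(1),"xyaw",np.arctan2(M[1,0],M[0,0]).round(4),"z",M[:,2].round(4),s["force"].round(2),s["opening"])
E
python3 w.py b1
```

```text
time_s: 1.75
position: [457.9, -258.4, 145.9]
ee_rot: [0.73, 0.683, 0.0, -0.0]
force: [0.0, -0.8, -0.0]
opening: 84.8
time_s: 2.0
position: [458.1, -258.5, 146.5]
ee_rot: [0.733, 0.68, 0.0, 0.0]
force: [-0.1, -0.2, -0.0]
opening: 84.9
2.0 [ 458.1 -258.5  146.5] xyaw 1.4964 z [ 3.e-04 -2.e-04 -1.e+00] [-0.07 -0.25 -0.01] 84.90453083637632
```

View pics/b1.png

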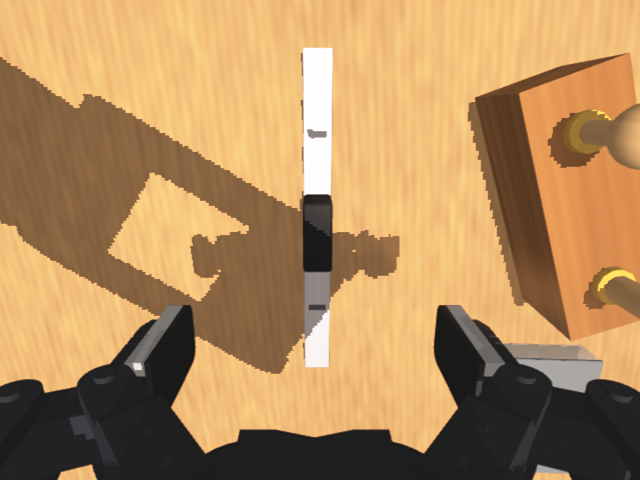

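The bar is centred under the jaws, with ends at (318,48) and (317,367) and the grip block spanning rows 195-271. I measure its top-face ends.

```bash
python3 - <<'E'
from h import *
T=np.load("w.npz")["T"];d=snapshot("wrist")
a=onz(d,(318,48),12,T);b=onz(d,(316.7,367),12,T);print(a,b,np.linalg.norm(a-b),(a+b)/2,"yaw",np.arctan2((a-b)[1],(a-b)[0]))
print(onz(d,(317.5,196),42,T),onz(d,(317.5,268),42,T))
E
```

```text
[ 469.45865197 -149.67666097   12.        ] [ 452.83250974 -368.39764592   12.        ] 219.35199535162323 [ 461.14558086 -259.03715345   12.        ] yaw 1.494926930699498
[ 462.90611789 -232.93686538   42.        ] [ 459.68222313 -277.7725707    42.        ]
```

```bash
python3 -m inch '[[[1,2,30],[0,0,0],85],[[0,0,30],[0,0,0],85],[[0,0,30],[0,0,0],85],[[0,0,20],[0,0,0],85],[[0,0,10],[0,0,0],85],[[0,0,7],[0,0,0],85],[[0,0,0],[0,0,0],85],[[0,0,0],[0,0,0],10],[[0,0,0],[0,0,0],10],[[0,0,0],[0,0,0],10],[[0,0,0],[0,0,0],10],[[0,0,0],[0,0,0],10]]'
```

```text
time_s: 3.6
position: [460.3, -257.8, 19.7]
ee_rot: [0.732, 0.681, 0.0, 0.0]
force: [-0.5, -0.1, 3.0]
opening: 17.4
```

```bash
python3 -m inch '[[[0,0,0],[0,0,0],10],[[0,0,-10],[0,0,0],10],[[0,0,-30],[0,0,0],10],[[0,0,-40],[0,0,0],10],[[0,0,-40],[0,0,0],10],[[0,0,-20],[0,0,0],10],[[0,0,0],[0,0,0],10],[[0,0,0],[0,0,0],10]]'
python3 w.py b2
```

```text
time_s: 4.6
position: [459.1, -256.8, 158.0]
ee_rot: [0.732, 0.681, -0.0, -0.001]
force: [0.0, -0.5, -3.2]
opening: 17.0
4.6 [ 459.1 -256.8  158. ] xyaw 1.4988 z [-0.0021  0.0017 -1.    ] [ 0.02 -0.48 -3.19] 16.968460751700295
```

View pics/b2.png

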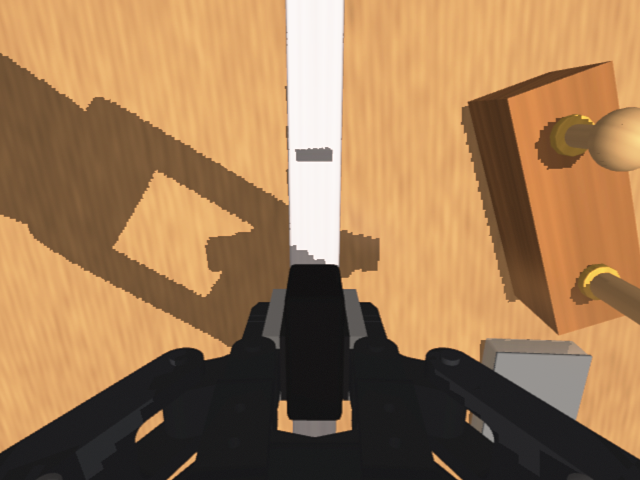

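The bar is held straight and level. Now I carry it over the uprights.

```bash
python3 -m inch '[[[30,8,-5],[0,0,0],10],[[44,12,-5],[0,0,0],10],[[44,12,0],[0,0,0],10],[[44,13,0],[0,0,0],10],[[44,13,0],[0,0,0],10],[[44,13,0],[0,0,0],10],[[44,13,0],[0,0,0],10],[[44,13,0],[0,0,0],10],[[44,13,0],[0,0,0],10],[[36,10,0],[0,0,0],10],[[20,6,0],[0,0,0],10],[[10,3,0],[0,0,0],10]]'
python3 -m inch '[[[0,0,0],[0,0,-0.09],10],[[0,0,0],[0,0,-0.09],10],[[0,0,0],[0,0,-0.087],10],[[0,0,0],[0,0,0],10],[[0,0,0],[0,0,0],10],[[0,0,0],[0,0,0],10]]'
python3 w.py b3
python3 - <<'E'
from h import *
for n in("top","scene"): cv2.imwrite(f"pics/b3{n}.png",snapshot(n)["img"])
E
```

```text
time_s: 6.15
position: [620.4, 180.4, 167.8]
ee_rot: [0.732, 0.681, -0.001, -0.001]
force: [-0.6, -1.7, -2.3]
opening: 17.3
time_s: 6.9
position: [620.9, 179.6, 169.2]
ee_rot: [0.635, 0.772, -0.0, -0.0]
force: [-0.4, -0.4, -1.8]
opening: 17.4
6.9 [620.9 179.6 169.2] xyaw 1.7647 z [-2.e-04 -1.e-04 -1.e+00] [-0.4  -0.44 -1.78] 17.38391263441173
```

View pics/b3.png

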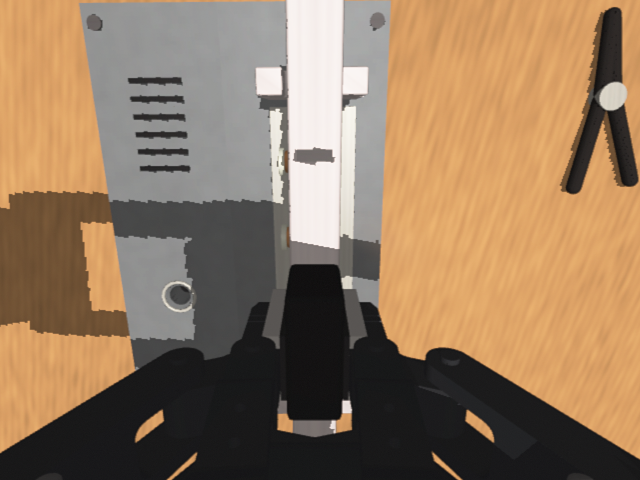

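View pics/b3scene.png

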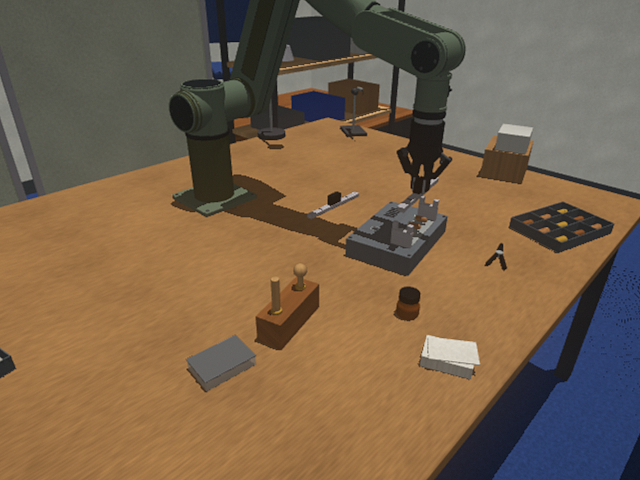

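The wrist view shows the far upright's prongs spanning columns 256-368 at row 81, the bar spanning 287-344 there, and the hole ring at (180,296). I compare them at their own heights.

```bash
python3 - <<'E'
from h import *
T=np.load("w.npz")["T"];d=snapshot("wrist")
y=1.766;yv=np.array([np.cos(y),np.sin(y)]);xv=np.array([np.sin(y),-np.cos(y)])
c=np.array([620.9,179.6])
f=lambda n,p,z:print(n,onz(d,p,z,T).round(1),"unit-frame rel TCP x,y",((onz(d,p,z,T)[:2]-c)@xv).round(1),((onz(d,p,z,T)[:2]-c)@yv).round(1))
f("prongL",(256.5,80),108);f("prongR",(368,80),108)
f("bar near prong",(315.5,80),162);f("bar row160",(315.5,160),162);f("bar row 10",(315.5,10),162)
f("barL",(287,80),162);f("barR",(344,80),162)
f("hole",(180,296),50)
f("screwL",(94,22),50);f("screwR",(377,20),50)
E
```

```text
prongL [580.1 259.4 108. ] unit-frame rel TCP x,y -24.6 86.2
prongR [628.3 268.8 108. ] unit-frame rel TCP x,y 24.5 86.1
bar near prong [606.1 260.6 162. ] unit-frame rel TCP x,y 1.2 82.3
bar row160 [611.  235.9 162. ] unit-frame rel TCP x,y 1.2 57.2
bar row 10 [602.3 280.1 162. ] unit-frame rel TCP x,y 1.2 102.2
barL [597.3 258.8 162. ] unit-frame rel TCP x,y -7.8 82.3
barR [615.  262.3 162. ] unit-frame rel TCP x,y 10.3 82.3
hole [542.4 118.4  50. ] unit-frame rel TCP x,y -88.8 -44.8
screwL [479.2 274.3  50. ] unit-frame rel TCP x,y -120.7 120.4
screwR [632.2 305.4  50. ] unit-frame rel TCP x,y 35.5 121.3
```

```bash
python3 -m inch '[[[0,-0.6,15],[0,0,0],10],[[0,0,15],[0,0,0],10],[[0,0,12],[0,0,0],10],[[0,0,6],[0,0,0],10],[[0,0,4],[0,0,0],10],[[0,0,3],[0,0,0],10],[[0,0,2],[0,0,0],10],[[0,0,0],[0,0,0],10],[[0,0,0],[0,0,0],10]]'
```

```text
time_s: 8.22
position: [620.6, 179.9, 112.6]
ee_rot: [0.635, 0.773, 0.0, 0.0]
force: [-0.1, 0.5, -2.0]
opening: 17.4
```

```bash
python3 -m inch '[[[0,0,1],[0,0,0],10],[[0,0,1],[0,0,0],10],[[0,0,1],[0,0,0],10],[[0,0,0],[0,0,0],10]]'
python3 w.py b4
```

```text
time_s: 8.72
position: [620.4, 179.9, 109.7]
ee_rot: [0.635, 0.773, 0.0, 0.0]
force: [-1.3, -1.0, 2.4]
opening: 17.3
8.725 [620.4 179.9 109.7] xyaw 1.7658 z [ 1.e-04 -0.e+00 -1.e+00] [-1.25 -0.96  2.45] 17.273887093073494
```

View pics/b4.png

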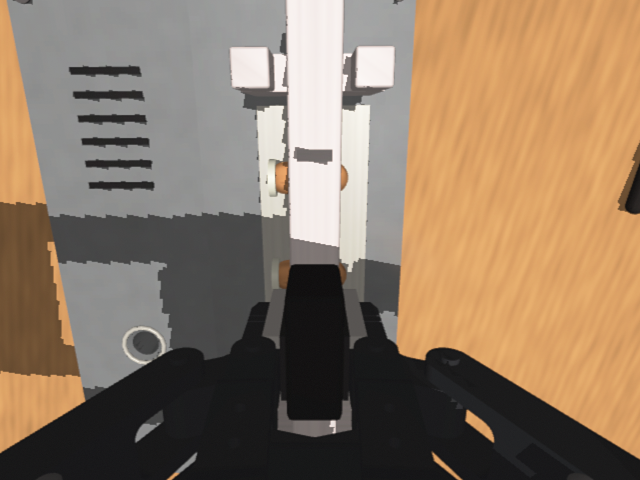

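Contact is felt (vertical force from -2 to +2.4 N at z=109.7) and the bar lies between the prongs. I release and rise.

```bash
python3 -m inch '[[[0,0,0],[0,0,0],45],[[0,0,0],[0,0,0],45],[[0,0,0],[0,0,0],45],[[0,0,-20],[0,0,0],45],[[0,0,-30],[0,0,0],45],[[0,0,-40],[0,0,0],85],[[0,0,-20],[0,0,0],85],[[0,0,0],[0,0,0],85],[[0,0,0],[0,0,0],85]]'
python3 w.py b5
python3 - <<'E'
from h import *
d=snapshot("scene")["img"];cv2.imwrite("pics/b5s.png",cv2.resize(d[165:290,320:470],None,fx=4.8,fy=4.8,interpolation=cv2.INTER_CUBIC))
E
```

```text
time_s: 9.9
position: [619.4, 179.7, 217.7]
ee_rot: [0.635, 0.773, -0.001, -0.001]
force: [-0.1, 0.1, -1.9]
opening: 85.0
9.9 [619.4 179.7 217.7] xyaw 1.7657 z [-2.8e-03 -4.0e-04 -1.0e+00] [-0.06  0.12 -1.94] 85.04058085136263
```

View pics/b5.png

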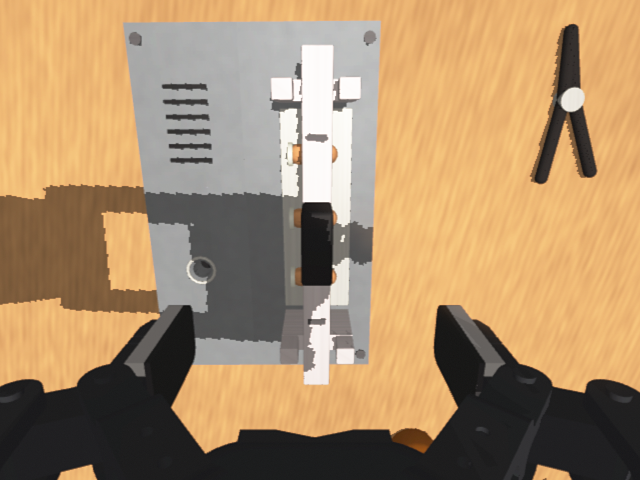

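View pics/b5s.png

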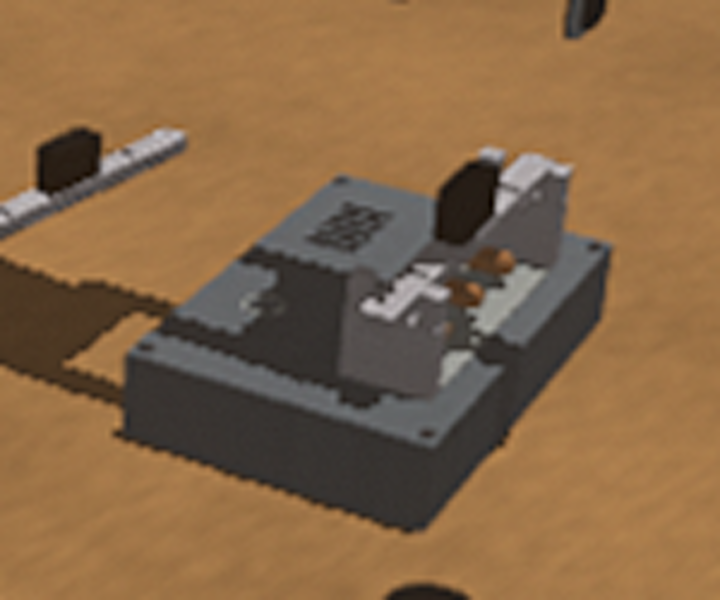

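The bar lies in both notches, with ends at (317.5,45) and (316.5,384) and prongs at columns 271-361 in row 88. The hole is at (201,269). I check it against the sizes.

```bash
python3 - <<'E'
from h import *
T=np.load("w.npz")["T"];d=snapshot("wrist")
y=1.766;yv=np.array([np.cos(y),np.sin(y)]);xv=np.array([np.sin(y),-np.cos(y)])
h=onz(d,(201,269.5),50,T);seat=h[:2]+90*xv+45*yv;print("hole",h,"seat",seat)
a=onz(d,(317.5,45),102,T)[:2];b=onz(d,(316.5,384),102,T)[:2]
print("len",np.linalg.norm(a-b),"mid rel seat",((a+b)/2-seat)@xv,((a+b)/2-seat)@yv,"yaw",np.arctan2(*(a-b)[::-1])-y)
p=(onz(d,(271,88),108,T)+onz(d,(361,88),108,T))[:2]/2
print("prong rel seat",(p-seat)@xv,(p-seat)@yv)
E
```

```text
hole [541.69994062 118.44080247  50.        ] seat [621.26219171 180.04314172]
len 219.1748549498759 mid rel seat 0.25680381916984707 -1.3945729699748166 yaw -0.0008909329535926602
prong rel seat -0.4628495984389538 85.47711460618473
```

The bar is seated: 0.3 mm across, -1.4 mm along, length 219. Next is the bodkin.

```bash
python3 -m inch '[[[-25,-4,-3],[0,0,0],85],[[-45,-8,0],[0,0,0],85],[[-45,-8,0],[0,0,0],85],[[-45,-8,0],[0,0,0],85],[[-45,-8,0],[0,0,0],85],[[-45,-9,0],[0,0,0],85],[[-45,-9,0],[0,0,0],85],[[-45,-9,0],[0,0,0],85],[[-45,-8,0],[0,0,0],85],[[-40,-7,0],[0,0,0],85],[[-25,-5,0],[0,0,-0.042],85],[[-13,-2,0],[0,0,-0.042],85]]'
python3 -m inch '[[[0,0,0],[0,0,0],85],[[0,0,0],[0,0,0],85],[[0,0,0],[0,0,0],85]]'
python3 w.py b6
python3 - <<'E'
from h import *
for n in ("scene","top"):
    d=snapshot(n)["img"];cv2.imwrite(f"pics/b6{n}.png",d)
E
```

```text
time_s: 11.55
position: [626.3, -292.4, 220.4]
ee_rot: [0.602, 0.798, -0.0, -0.001]
force: [-0.5, 1.1, -0.5]
opening: 84.8
time_s: 11.92
position: [627.3, -289.8, 222.0]
ee_rot: [0.602, 0.799, 0.0, -0.0]
force: [0.6, -0.4, 0.6]
opening: 85.1
11.925 [ 627.3 -289.8  222. ] xyaw 1.8505 z [-5.e-04  5.e-04 -1.e+00] [ 0.55 -0.39  0.61] 85.0513658824162
```

View pics/b6.png

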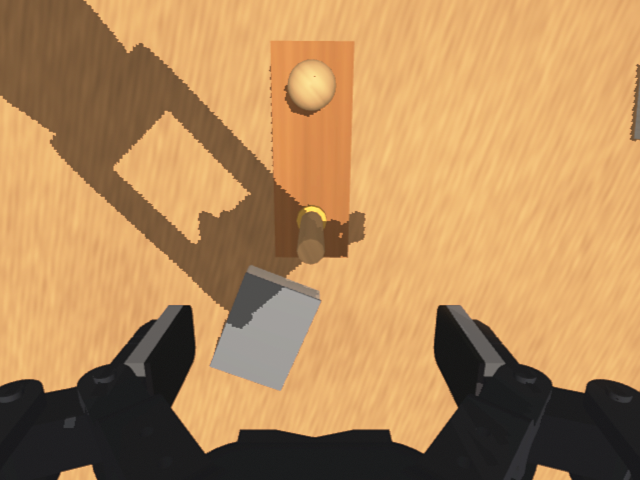

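View pics/b6scene.png

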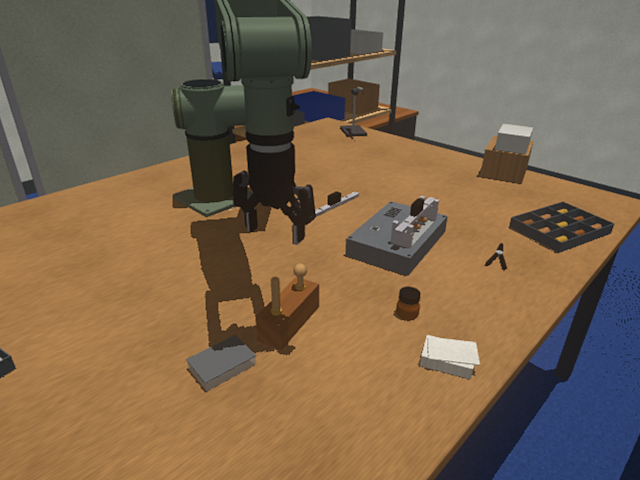

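The bodkin's handle top is at (311,252) and its collar at (312,217). The ball is at (312,85), well clear in the tool-x direction.

```bash
python3 - <<'E'
from h import *
z=np.load("w.npz");T=z["T"];d=snapshot("wrist")
cv2.imwrite("pics/b6c.png",cv2.resize(z["img"][190:280,250:370],None,fx=6,fy=6,interpolation=cv2.INTER_CUBIC))
print(onz(d,(311,251),136,T),"collar",onz(d,(312,217),66,T))
E
```

```text
[ 626.74592275 -291.91740457  136.        ] collar [ 626.37795155 -289.85683829   66.        ]
```

View pics/b6c.png

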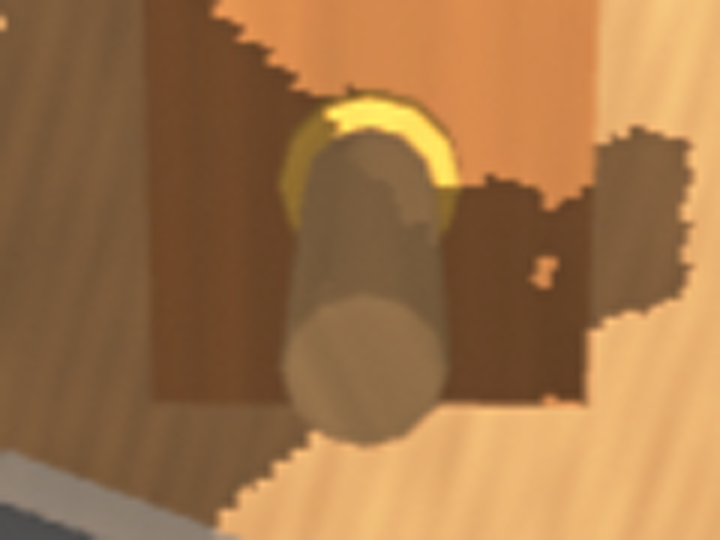

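```bash
python3 -m inch '[[[-1.2,-2,20],[0,0,0],85],[[0,0,30],[0,0,0],85],[[0,0,30],[0,0,0],85],[[0,0,20],[0,0,0],85],[[0,0,12],[0,0,0],85],[[0,0,7],[0,0,0],85],[[0,0,0],[0,0,0],30],[[0,0,0],[0,0,0],30],[[0,0,0],[0,0,0],30],[[0,0,0],[0,0,0],8],[[0,0,0],[0,0,0],8],[[0,0,0],[0,0,0],8]]'
python3 -m inch '[[[0,0,0],[0,0,0],8],[[0,0,0],[0,0,0],8]]'; python3 w.py b7
```

```text
time_s: 13.62
position: [626.0, -292.8, 104.2]
ee_rot: [0.602, 0.799, 0.0, 0.001]
force: [-0.6, -0.0, 3.5]
opening: 14.4
time_s: 13.88
position: [626.1, -292.8, 104.2]
ee_rot: [0.602, 0.799, 0.0, 0.001]
force: [-1.2, -0.5, 5.2]
opening: 14.9
13.875 [ 626.1 -292.8  104.2] xyaw 1.8498 z [ 1.1e-03 -8.0e-04 -1.0e+00] [-1.19 -0.45  5.17] 14.86112453152292
```

View pics/b7.png

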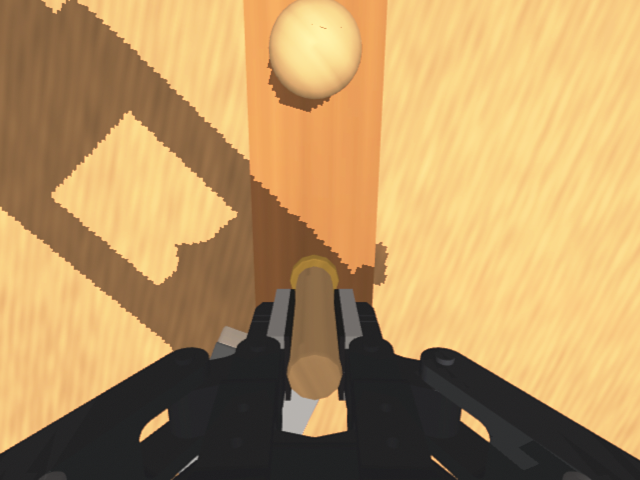

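The handle sits between the pads (opening 14.9 mm). I lift it out and look.

```bash
python3 -m inch '[[[0,0,-6],[0,0,0],8],[[0,0,-14],[0,0,0],8],[[0,0,-25],[0,0,0],8],[[0,0,-30],[0,0,0],8],[[0,0,-35],[0,0,0],8],[[0,0,-20],[0,0,0],8],[[0,0,0],[0,0,0],8],[[0,0,0],[0,0,0],8],[[0,0,0],[0,0,0],8]]'
python3 w.py b8
python3 - <<'E'
from h import *
d=snapshot("scene")["img"];cv2.imwrite("pics/b8s.png",cv2.resize(d[150:350,180:380],None,fx=3,fy=3,interpolation=cv2.INTER_CUBIC))
d=snapshot("top")["img"];cv2.imwrite("pics/b8t.png",d)
E
```

```text
time_s: 15.05
position: [624.7, -291.9, 230.8]
ee_rot: [0.602, 0.799, -0.0, -0.002]
force: [0.3, 0.2, 0.0]
opening: 14.4
15.05 [ 624.7 -291.9  230.8] xyaw 1.8498 z [-0.0035  0.0022 -1.    ] [0.33 0.22 0.01] 14.380085368412695
```

View pics/b8.png

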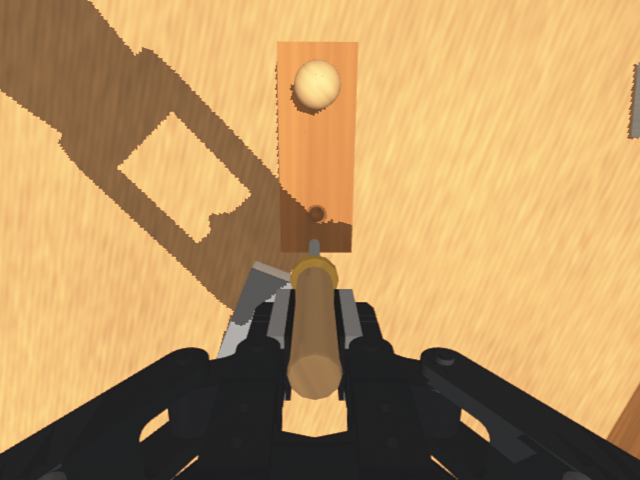

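View pics/b8s.png

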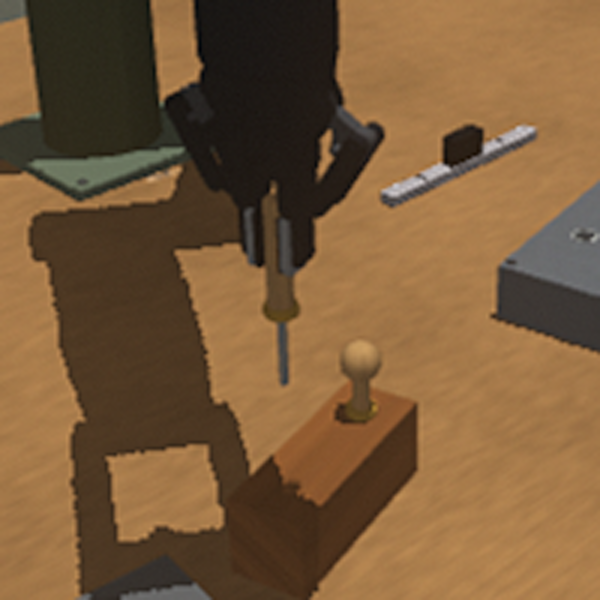

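The bodkin is out and held upright. Its tip is at (314,240) in the wrist view and about (274,277) in the scene view. I check the tip in the tool frame.

```bash
python3 - <<'E'
from h import *
z=np.load("w.npz");T=z["T"];d=snapshot("wrist");e=snapshot("scene")
c=z["img"][225:300,280:350];cv2.imwrite("pics/b8c.png",cv2.resize(c,None,fx=8,fy=8,interpolation=cv2.INTER_NEAREST))
M=np.array(d["mount"])
for uv in[(314.3,240),(314.3,243)]:
    o,v=ray(d,uv,M);print("tip tool",o+v*(94.2-o[2])/v[2])
    print("world",onz(d,uv,230.8-94.2,T))
uv=(283.5/3+180-.33,383/3+150-.33)
print("scene at z136.6",onz(e,uv,136.6),tri(ray(d,(314.3,241.5),T),ray(e,uv)))
E
```

```text
tip tool [ 1.93041064  0.79342646 94.2       ]
world [ 624.56776172 -289.64358304  136.6       ]
tip tool [ 0.11555473  0.79405789 94.2       ]
world [ 625.06768473 -291.38661586  136.6       ]
scene at z136.6 [ 622.58603713 -289.89322334  136.6       ] (array([ 624.3278119 , -290.60672565,  137.69677646]), np.float64(1.1458478857732173))
```

View pics/b8c.png

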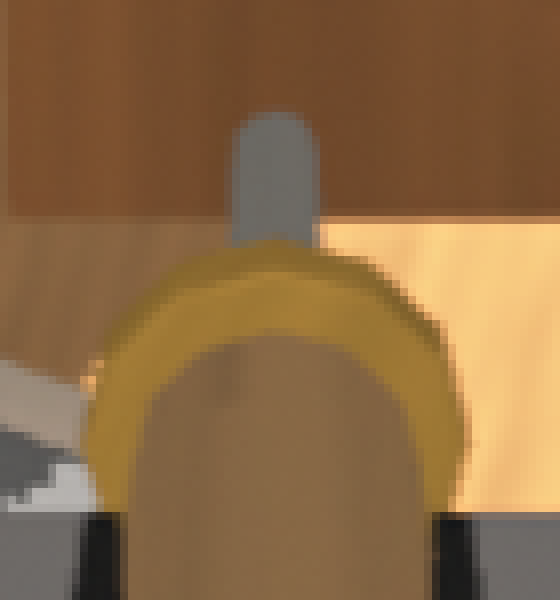

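```bash
python3 -m inch '[[[20,1,0],[0,0,0],8],[[40,3,0],[0,0,0],8],[[45,3,0],[0,0,0],8],[[45,3,0],[0,0,0],8],[[45,4,0],[0,0,0],8],[[45,4,0],[0,0,0],8],[[45,4,0],[0,0,0],8],[[45,4,0],[0,0,0],8],[[40,3,0],[0,0,0],8],[[28,2,0],[0,0,0],8],[[15,1,0],[0,0,0],8],[[5,0.6,0],[0,0,0],8]]'
python3 -m inch '[[[0,0,0],[0,0,0],8],[[0,0,15],[0,0,0],8],[[0,0,25],[0,0,0],8],[[0,0,16],[0,0,0],8],[[0,0,0],[0,0,0],8],[[0,0,0],[0,0,0],8],[[0,0,0],[0,0,0],8]]'
python3 w.py b9
python3 - <<'E'
from h import *
d=snapshot("scene")["img"];cv2.imwrite("pics/b9s.png",cv2.resize(d[165:290,320:470],None,fx=4.8,fy=4.8,interpolation=cv2.INTER_CUBIC))
d=snapshot("top")["img"];cv2.imwrite("pics/b9t.png",d)
E
```

```text
time_s: 16.8
position: [541.3, 119.2, 233.4]
ee_rot: [0.601, 0.799, -0.0, 0.0]
force: [0.2, 0.4, -0.4]
opening: 14.5
time_s: 17.68
position: [542.7, 118.3, 178.4]
ee_rot: [0.602, 0.799, 0.001, 0.001]
force: [0.0, -0.2, -1.1]
opening: 14.5
17.675 [542.7 118.3 178.4] xyaw 1.8497 z [ 2.3e-03  2.0e-04 -1.0e+00] [ 0.02 -0.21 -1.08] 14.529522809547222
```

View pics/b9.png

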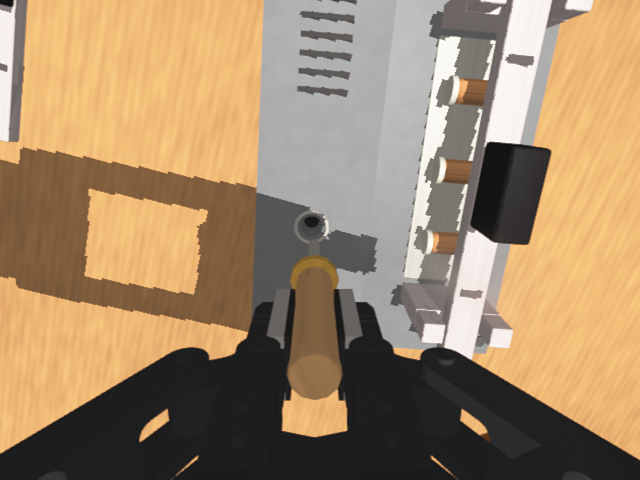

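View pics/b9s.png

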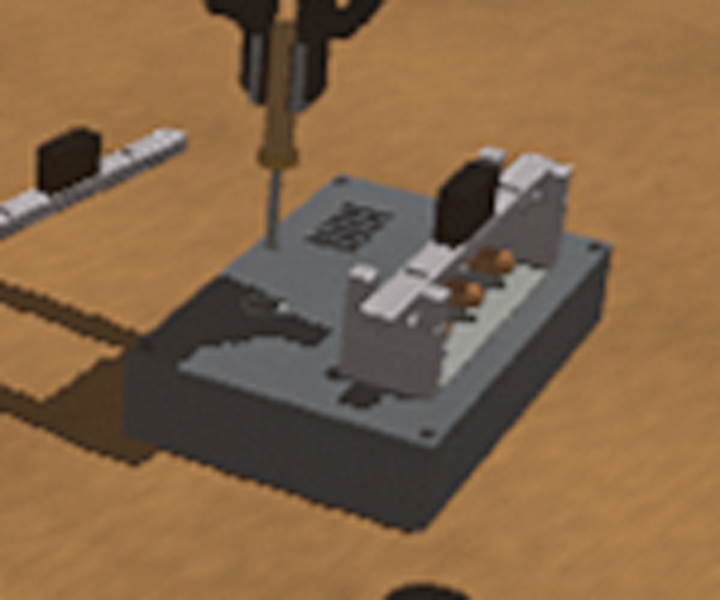

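The wrist view shows the hole ring at about (312,227) with the tip just short of it at about (314,244). I compare both in the tool frame.

```bash
python3 - <<'E'
from h import *
z=np.load("w.npz");T=z["T"];d=snapshot("wrist")
cv2.imwrite("pics/b9c.png",cv2.resize(z["img"][200:275,280:350],None,fx=8,fy=8,interpolation=cv2.INTER_NEAREST))
M=np.array(d["mount"]);W=T@np.linalg.inv(M)
for uv in[(311.5,226.5)]:
    p=onz(d,uv,50,T);print("hole",p,"tool",(np.linalg.inv(W)@np.append(p,1))[:3])
E
```

```text
hole [541.89099075 118.61945278  50.        ] tool [  0.56137794  -1.02110977 128.43040283]
```

View pics/b9c.png

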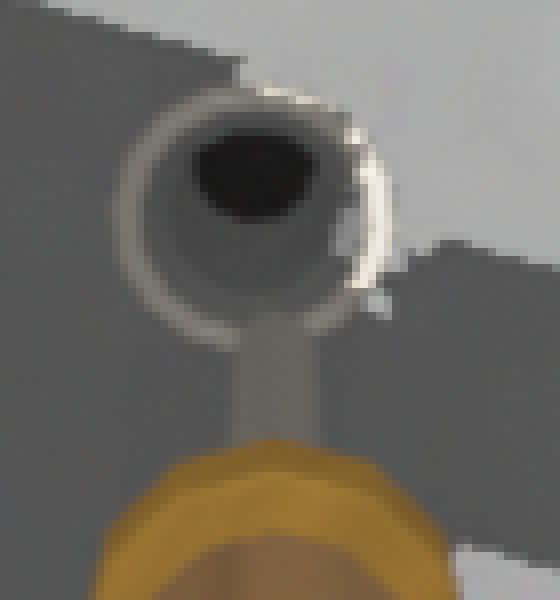

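```bash
python3 -m inch '[[[1,-1.7,10],[0,0,0],8],[[0,0,10],[0,0,0],8],[[0,0,7],[0,0,0],8],[[0,0,3],[0,0,0],8],[[0,0,0],[0,0,0],8],[[0,0,0],[0,0,0],8],[[0,0,0],[0,0,0],8]]'
python3 w.py b10
python3 - <<'E'
from h import *
a=cv2.imread("pics/b10.png")[190:290,260:370]
d=snapshot("scene")["img"][185:265,340:420]
t=snapshot("top")["img"]
a=cv2.resize(a,(440,400),interpolation=cv2.INTER_NEAREST);d=cv2.resize(d,(360,400)[:2],interpolation=cv2.INTER_NEAREST)
cv2.imwrite("pics/b10c.png",np.hstack([a,d]))
E
```

```text
time_s: 18.75
position: [540.3, 118.8, 147.7]
ee_rot: [0.602, 0.799, 0.0, 0.0]
force: [-0.3, -0.6, -0.9]
opening: 14.6
18.75 [540.3 118.8 147.7] xyaw 1.8498 z [ 9.e-04  0.e+00 -1.e+00] [-0.3  -0.58 -0.94] 14.590619903922175
```

View pics/b10c.png

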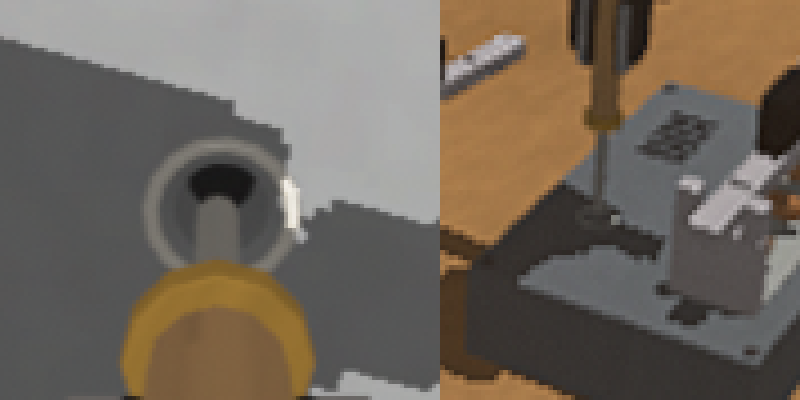

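The needle is inside the ring: needle x about 217 against ring centre 222 (0.7 mm off), tip row about 213 against 212. I descend to just above the button.

```bash
python3 -m inch '[[[0,0.5,4],[0,0,0],8],[[0,0,5],[0,0,0],8],[[0,0,5],[0,0,0],8],[[0,0,4],[0,0,0],8],[[0,0,0],[0,0,0],8],[[0,0,0],[0,0,0],8]]'
python3 -m inch '[[[0,0,2],[0,0,0],8],[[0,0,0],[0,0,0],8],[[0,0,0],[0,0,0],8]]'
python3 -m inch '[[[0,0,2],[0,0,0],8],[[0,0,0],[0,0,0],8],[[0,0,0],[0,0,0],8]]'
python3 -m inch '[[[0,0,2],[0,0,0],8],[[0,0,0],[0,0,0],8],[[0,0,0],[0,0,0],8]]'
```

```text
time_s: 19.65
position: [540.5, 119.0, 129.3]
ee_rot: [0.602, 0.799, 0.0, 0.0]
force: [-0.6, -0.3, -0.8]
opening: 14.2
time_s: 20.02
position: [540.5, 119.0, 127.4]
ee_rot: [0.602, 0.799, 0.0, 0.0]
force: [0.7, 0.2, -0.4]
opening: 14.8
time_s: 20.4
position: [540.7, 119.0, 125.6]
ee_rot: [0.602, 0.799, 0.0, 0.0]
force: [-0.7, 0.1, 2.0]
opening: 14.4
time_s: 20.78
position: [540.7, 119.0, 123.6]
ee_rot: [0.602, 0.799, 0.0, 0.0]
force: [1.1, 0.4, 3.6]
opening: 14.5
```

Force rises as the button travels (contact near z=126). I keep pressing to the hard stop.

```bash
python3 -m inch '[[[0,0,1.5],[0,0,0],8],[[0,0,0],[0,0,0],8],[[0,0,0],[0,0,0],8]]'
python3 -m inch '[[[0,0,1.5],[0,0,0],8],[[0,0,0],[0,0,0],8],[[0,0,0],[0,0,0],8]]'
python3 -m inch '[[[0,0,1],[0,0,0],8],[[0,0,0],[0,0,0],8],[[0,0,0],[0,0,0],8]]'
```

```text
time_s: 21.15
position: [540.7, 119.0, 122.0]
ee_rot: [0.602, 0.799, 0.0, 0.0]
force: [0.7, -0.2, 3.8]
opening: 14.3
time_s: 21.52
position: [540.8, 119.0, 120.9]
ee_rot: [0.602, 0.799, 0.0, 0.0]
force: [-0.9, 0.8, 6.1]
opening: 14.5
time_s: 21.9
position: [541.0, 119.0, 120.8]
ee_rot: [0.602, 0.799, 0.0, 0.0]
force: [-2.1, 0.5, 10.2]
opening: 15.0
```

The tool has stopped (z 120.8, 10 N), so the button is on its hard stop, where 121 was expected. I hold and check.

```bash
python3 -m inch '[[[0,0,0.4],[0,0,0],8],[[0,0,0],[0,0,0],8],[[0,0,0],[0,0,0],8],[[0,0,0],[0,0,0],8],[[0,0,0],[0,0,0],8],[[0,0,0],[0,0,0],8]]'
python3 w.py b11
python3 - <<'E'
from h import *
d=snapshot("scene")["img"];cv2.imwrite("pics/b11s.png",cv2.resize(d[150:350,200:470],None,fx=2.9,fy=2.9,interpolation=cv2.INTER_CUBIC))
E
```

```text
time_s: 22.65
position: [541.1, 119.0, 120.7]
ee_rot: [0.602, 0.799, 0.0, 0.001]
force: [-2.5, -0.6, 12.6]
opening: 14.4
22.65 [541.1 119.  120.7] xyaw 1.8499 z [ 1.3e-03 -1.0e-04 -1.0e+00] [-2.47 -0.59 12.64] 14.424201239505335
```

View pics/b11.png

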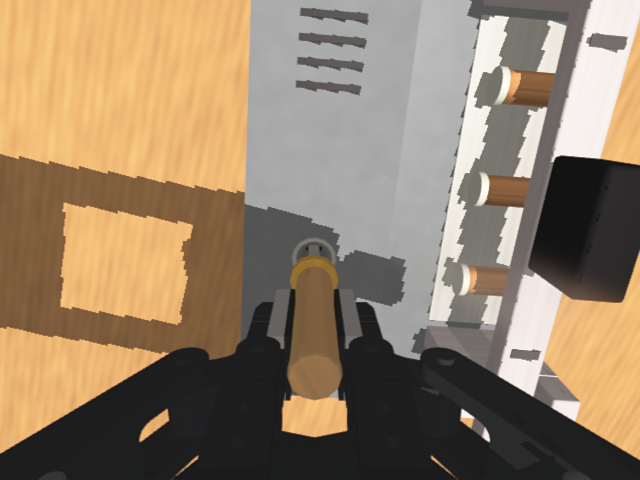

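View pics/b11s.png

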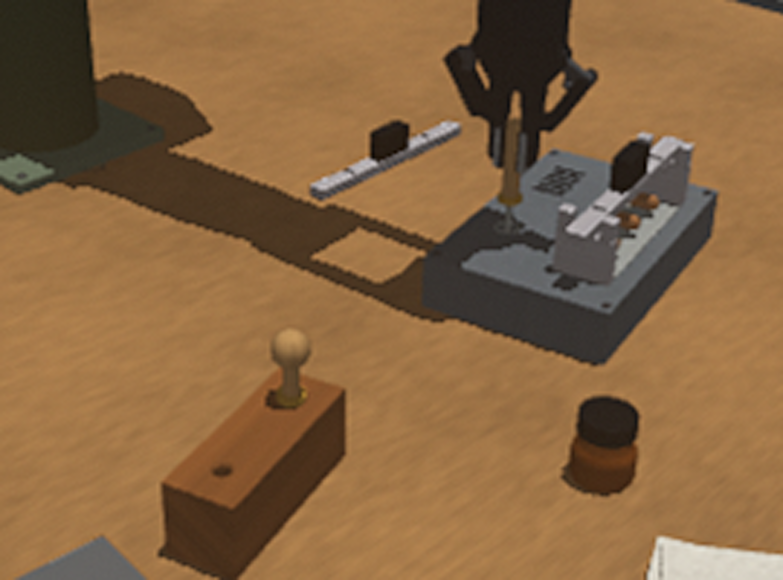

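The needle is in the ring (wrist, about (314,250)) and the bar is still seated and clear of the gripper. The ball tool and jar stand where they were. I hand in.

```bash
python3 -c "
from rig import workorder,robot
print(workorder.close_job());s=robot.state();print(s['time_s'],s['position'],s['force'],s['opening'])"
```

```text
the job is handed in; nothing more can be done
None
the job is handed in; nothing more can be done
```

The lamp bar is laid in both notches and let go, and the job was handed in at about 22.8 s with the gripper holding the bodkin's needle on the button. No verdict is reported, so this rests on my last checks.

- **Bar:** I took the right-hand of the two look-alikes. After release the wrist view put it 0.3 mm across and 1.4 mm along from the seat, in line with the unit to within 0.001 rad. The final pictures still show it seated and clear of the gripper.
- **Button:** the tool stopped moving at TCP z = 120.7 mm (about 121 expected for fully down). The vertical push was 12.6 N against the 5.2 N that holds it, and the fingers were at 14.4 mm on the handle. The button itself was hidden by the needle, so "fully down" comes from the force and the height, not from seeing it.
- **Bystanders:** the last scene picture shows the ball-topped tool and jar where they were. Only a corner of the hook box was in that crop, and I did not re-measure any of the three; the robot never touched them.
- **Disagreements:** the wrist camera read about 1 mm off from the two fixed cameras, and I corrected for it. The closed fingers also read 14.4 mm on the 16 mm handle and about 17.3 mm on the 18 mm block. A state read after hand-in was refused, so there are no figures from the final second.

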